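# Take the combination key safe off the chest hasp and present it

## Task

The shackle key safe that locks the parts chest has all but its last number dialled. Slide the smoked hood off its dial, right back to the end stop, turn the dial until it clicks home with its red zero mark at the white index, then grip the safe, draw it off its shackle until the shackle is fully open, and unhook it from the staple. Finish while holding the open safe in the gripper: dial side up, still, and at least 10 cm clear above the chest's lid; do not shift the meter, the dropper bottle or the tape roll.

Things in the scene. Friction and masses are not known exactly. Their poses are not given: they have to be found in the camera images.
- chest: Low grey steel chest, fixed to the bench, 420 (its x) x 340 (y) x 85 mm high; origin: centre of its underside. Flat lid of two leaves that meet at a seam across the middle (x = 0); the hasp strap lies flush in the lid, so a safe slides over it freely.
- keysafe: Loose black key safe (padlock with key compartment), 0.5 to 0.7 kg, lying dial up on the chest's near leaf; origin: centre of its underside. Box 120 (its x) x 60 (y) x 30 mm, may be gripped across the 60. Its +x end faces the staple, away from the robot, and carries the shackle; dial axis at x = +32, y = 0. Locked on the staple it can shift only some mm.
- shackle_bow (a point): Centre of the bar at the shackle's outermost point, moves with the shackle. Shackle: 8 mm steel bar, U-shaped, 15 mm above the safe's underside; heel leg (never leaves the box) at the safe's y = -19 mm, toe leg (comes out of its socket) at y = +19; closed, the bow reaches 39 mm (inside) and 47 mm (outside) beyond the box.
- shackle (a joint): How far the shackle is drawn out, m: 0 shut, 0.018 fully open, when a gap of 14 mm is free between toe end and box on the safe's +y side. Unlocked it draws out against about 5 N (pull the box towards its -x while the staple holds the bow) and stays where left. From the start: about 16 mm of slack, then 18 mm of shackle.
- staple_leg (a point): Foot, at lid height, of the fixed 6 mm steel staple leg that stands inside the shackle, at the start about 20 mm beyond the box's +x end and at y = +5 mm in the safe's frame. To unhook the open safe: push it forward, the toe leg kept midway between both staple legs, till this leg is at the gap (7 mm from the box's end), shift the safe 40 mm to its own -y, then lift.
- staple_leg2 (a point): Foot of the staple's second leg, 28 mm from the first along the chest's +y, outside the shackle's toe leg. Both legs are upright and joined by a crossbar, underside 30 mm and top 36 mm above the lid, so the shackle cannot be lifted out. Should the shackle's bow run against this leg from behind, the shackle is pushed shut again.
- hood (a joint): Travel of the smoked hood over the dial, m: 0 forward over the dial, 0.060 at its end stop, dial bare. Slides towards the safe's -x (the robot) against about 1.5 N, stays where left; starts 0 to 12 mm open. 44 (along x) x 58 mm, roof 47 mm above the lid; at the end stop it covers the safe's x = -50 to -6 mm.
- hood_grip (a point): Centre of the orange grip block on the hood's roof, 24 (along the slide) x 22 x 11 mm, its top 58 mm above the lid.
- dial (a joint): Dial angle relative to the safe, rad, grows clockwise from above: 0 (or a full turn) with the red zero mark at the white index, on the +x (shackle) side. 12 notches, 0.524 apart; a sprung ball draws it into the nearest and yields at about 0.03 Nm. Starts 3 to 6 notches before zero (-1.5 to -3.2); turns either way without end. Only in the zero notch (within about 0.1) is the shackle free.
- dial_knob (a point): On the dial axis, mid-height of the round aluminium knob: diameter 24 mm, 10 mm tall, top 43 mm above the lid, on a black disc of diameter 36 mm, top 34 mm above the lid. With the hood at its end stop the hood's edge is 38 mm from this axis. Once the knob is turned, the safe follows by up to 0.2 rad until shackle meets staple.
- meter: Red hand multimeter lying on the chest's far leaf, 150 x 74 x 38 mm; origin: centre of its underside. To be left alone.
- bottle: White dropper bottle standing on the chest, diameter 32 mm, 70 mm high; origin: centre of its underside. On the near leaf to the +y side of the safe, or on the far leaf, changing places with the tape roll. To be left alone.
- roll: Amber tape roll lying flat on the chest, diameter 56 mm, 20 mm high; origin: centre of its underside. In the other of the two places. To be left alone.

How it is judged:
On the way, in this order (a step that is already met when the one before it is completed fails the run):
1. the hood is slid back to its end stop (value of joint hood above 0.056 m), for 0.2 s.
2. the dial rests in its zero notch, the shackle still shut ((value of joint dial between -0.12 and 0.12 rad or value of joint dial between 6.163 and 6.403 rad or value of joint dial between -6.403 and -6.163 rad) and value of joint shackle below 0.004 m), for 0.2 s.
3. the shackle is drawn fully open (value of joint shackle above 0.015 m), for 0.1 s.
At the end, for the whole second after the job is handed in: The gripper holds the key safe (more than 2 N on the fingers), its underside at least 100 mm above the chest's lid, dial face up within 20 degrees, at rest (under 30 mm/s), touching nothing of the chest, shackle drawn out at least 13 mm and hood still back at least 50 mm (z of keysafe in the frame of chest above 0.185 m and angle between keysafe's own z axis and vertical below 0.35 rad and value of joint shackle above 0.013 m and value of joint hood above 0.05 m and contact force between the fingers and keysafe above 2 N and contact force between keysafe and chest below 0.05 N and linear speed of keysafe below 0.03 m/s); the arm keeps its last pose, push and grip.
It fails at once if the meter, the bottle or the tape roll is shifted by more than 30 mm (distance of any of meter, bottle, roll from where it was at the start of the episode above 0.03 m).
It also fails if it takes over 72 s, if anything falls off the work surface, if the arm or the gripper's body presses on something with over 40 N, if the wrist force passes 120 N, or if a joint passes its speed limit or range.

## Robot

A 6-joint arm with a two-finger parallel gripper is mounted at the origin on the work surface. World frame = base frame: x ahead of the robot, y to its left, z up, the work surface at z = 0. Lengths are in m, angles in rad, forces in N, time in s.
With the tool pointing down it reaches from about 0.375 to 0.975 m from the base axis. Payload 3.8 kg.
Tool frame: the origin (TCP) lies midway between the tips of the shut fingers; the grasp point (between the pads) lies 19 mm behind it; z points along the fingers, y is the line along which they close (so a half turn about z gives the same grasp; the last joint's range is limited). The gripper opens to 88 mm and grips with 3 to 60 N. Pads are 18 mm wide; open, the fingers measure 123 mm over their backs; the gripper's body (75 mm by 187 mm) begins 45 mm behind the grasp point.
Start: joints at [-1.33, 0.264, 1.604, -0, 1.274, -0.037], TCP at [0.185, -0.649, 0.239] pointing down, gripper open.
Joint ranges: [-2.63, 2.63], [-0.94, 2.18], [0.31, 2.57], [-1.31, 4.45], [0, 2.66], [-2.55, 2.55]. Speed limits (rad/s): [2.57, 2.57, 3.14, 3.14, 3.14, 3.14].

## Interface

Orientations are given as a unit quaternion [x, y, z, w].
In Python, from bench import bot gives the robot as it stands.
- The arm moves only by the shell command python3 nudge.py 'ROWS' [OPENING] [FORCE]. ROWS is a JSON list of rows, 1 to 12 of them, each an object with the fields pos (a list: dx, dy, dz in m), turn_vec (a list: a rotation vector rx, ry, rz in rad); a field left out counts as zero; each row shifts and turns the commanded pose from where the row before left it, along the tool's axes as they then stand; what a row does not reach is not made up. A row lasts 1/8 s, in which the tool goes at most 0.0625 m and 0.188 rad, less where a joint would pass 70% of its speed; a pose out of reach is approached as far as the arm can. OPENING is the finger opening in m, set as the command begins (- or left out keeps the last). The fingers move at their own pace and stop on an object; FORCE is the grip in N (left out, the last holds). Time passes only in rows, so rows that do not move let the fingers close. It prints the time, the measured TCP pose, the force, the opening and the grip force at its end. Input that does not fit is refused with a message, and nothing moves.
- bot.state(): the state, without advancing time (a new reading comes with each control period).
- bot.get_image(name): name is "scene" or "top"; returns a dict with "image" (420x560x3 uint8, red, green, blue), "intrinsics" (3x3 intrinsics, pixels), "origin" and "orientation" of the camera in the world. Camera axes: x right, y down, z forward; pixel columns grow to the right and rows downward; lengths in m; the calibration is good to about 2 mm. A picture is of the moment at which its call begins. There is no depth.
- bot.close_job(): hands the job in; it is judged then, once.
The state is a dict: "time": time; "q": joint angles; "dq": joint speeds; "tau": joint torques, N m; "position": TCP position; "tool_rot": TCP orientation; "force": force on the tool from outside, world axes, zero at the start; "moment": the same for the moment, N m; "gripper_width": finger opening in m; "grasp_force": force on a finger pad.
Only numpy, scipy, OpenCV 4.12 (cv2) and the standard library are available. Lean on these libraries where they do the work, as an engineer would, in place of code of your own. Each camera call takes 0.05 s, during which the arm holds its last target. There are 200 camera calls.

## Working session

There is one attempt and no reset: what is moved stays moved. The work goes in short steps, Python scripts to look and compute and a shell command to move; the robot and the scene stay as the last step left them, time stands still between calls to the robot, and variables do not carry over. Pictures are saved under pics/ and viewed, at most 10 in all, crops included, and the job is handed in when it is done.

```bash
ls; mkdir -p pics; python3 - <<'E'
from bench import bot
import cv2
s=bot.state();print(s)
for n in("scene","top"):
    d=bot.get_image(n);cv2.imwrite(f"pics/{n}0.png",d["image"][:,:,::-1]);print(n,d["intrinsics"],d["origin"],d["orientation"])
E
```

```text
bench.py
nudge.py
pics
{'time': 0.0, 'q': array([-1.32989010e+00,  2.64768730e-01,  1.60533685e+00, -2.90057074e-05,
        1.27370605e+00, -3.69255266e-02]), 'dq': array([ 0.00125511, -0.00016618, -0.00198291,  0.00121426, -0.00313573,
        0.00106062]), 'tau': array([-1.11533871e-03, -5.02115035e+01, -3.56872666e+01,  7.25902431e-02,
        2.93306261e-02, -1.69879158e-04]), 'position': array([ 0.18493897, -0.6484448 ,  0.23739757]), 'tool_rot': array([ 9.90365496e-01,  1.38473652e-01, -1.26751605e-04, -1.10230964e-03]), 'force': array([-0.56636936, -0.22116293,  0.2102215 ]), 'moment': array([ 0.0035954 , -0.03085784,  0.02420896]), 'grasp_force': 0.0, 'gripper_width': 0.08823582487328435}
scene [[470.3629746    0.         282.21796734]
 [  0.         470.3629746  202.70754325]
 [  0.           0.           1.        ]] [0.99617267 0.0953636  0.66343114] [ 0.61861218  0.726794   -0.22247988 -0.19897776]
top [[484.89645266   0.         282.78036175]
 [  0.         484.89645266 203.52493476]
 [  0.           0.           1.        ]] [0.52203869 0.04132212 0.82422596] [-0.70240606  0.70815696 -0.05622683  0.04447456]
```

View pics/top0.png

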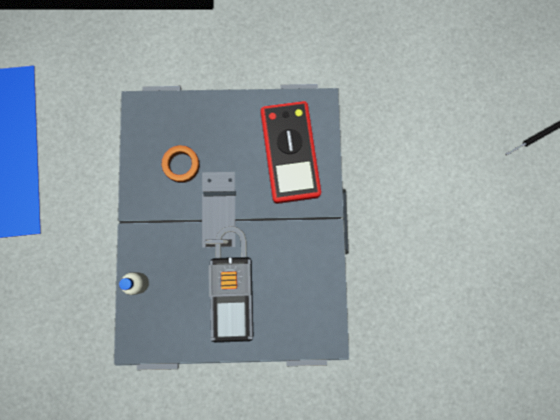

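View pics/scene0.png

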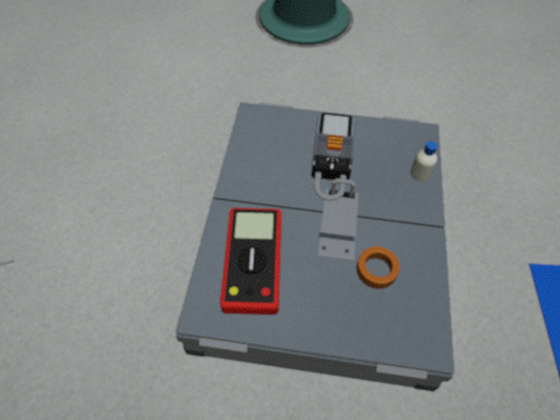

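Top view: safe body at cols 211–252, rows 258–341; orange grip at (229,281); staple at about (217,243); bottle at (132,284), roll at (180,163), meter at (291,150). The scene view agrees. Next, measuring these.

```bash
cat > h.py <<'E'
from bench import bot
import cv2, numpy as np
from scipy.spatial.transform import Rotation as R
def cast(d,uv,z):
    uv=np.atleast_2d(uv).astype(float); K=d["intrinsics"]
    r=R.from_quat(d["orientation"]).apply(np.c_[(uv-K[:2,2])/K[0,0],np.ones(len(uv))])
    o=d["origin"]; return (o+r*((z-o[2])/r[:,2])[:,None])
def proj(d,p):
    c=R.from_quat(d["orientation"]).inv().apply(np.atleast_2d(p)-d["origin"])
    return c[:,:2]/c[:,2:]*d["intrinsics"][0,0]+d["intrinsics"][:2,2]
def blob(d,lo,hi,box):
    u0,u1,v0,v1=box
    m=cv2.inRange(cv2.cvtColor(d["image"],cv2.COLOR_RGB2HSV),lo,hi); k=np.zeros_like(m);k[v0:v1,u0:u1]=m[v0:v1,u0:u1]
    c=cv2.findContours(k,cv2.RETR_EXTERNAL,cv2.CHAIN_APPROX_NONE)[0]
    ys,xs=np.nonzero(k); return (xs.mean(),ys.mean()) if len(xs) else None,len(xs),cv2.convexHull(np.vstack(c)) if c else None
E
python3 - <<'E'
from h import *
t=bot.get_image("top");s=bot.get_image("scene")
for d,b in((t,(205,260,250,345)),(s,(310,360,110,180))):
    c,n,h=blob(d,(8,120,120),(28,255,255),b);print(c,n,cast(d,c,0.143),h.reshape(-1,2).min(0),h.reshape(-1,2).max(0))
c,n,h=blob(t,(0,0,0),(180,255,60),(205,260,250,345));
r=cv2.minAreaRect(h);p=cv2.boxPoints(r);print(r);print(cast(t,p,0.110))
print("lid corners",cast(t,[(121,90),(339,88),(348,359),(115,364)],0.085))
print("seam",cast(t,[(120,221),(340,217)],.085))
i=t["image"][150:350,190:275];cv2.imwrite("pics/t1.png",cv2.resize(i[:,:,::-1],None,fx=3,fy=3,interpolation=cv2.INTER_CUBIC))
i=s["image"][100:220,280:400];j=cv2.resize(i[:,:,::-1],None,fx=5,fy=5,interpolation=cv2.INTER_CUBIC);cv2.imwrite("pics/s1.png",j)
a=cv2.imread("pics/t1.png");cv2.imwrite("pics/c1.png",np.hstack([cv2.copyMakeBorder(a,0,0,0,0,0),j[:600,:540]]))
E
```

```text
(np.float64(228.6600790513834), np.float64(279.95652173913044)) 253 [[0.51330063 0.10550606 0.143     ]] [221 272] [236 288]
(np.float64(334.5777777777778), np.float64(141.65555555555557)) 180 [[0.51710564 0.1059164  0.143     ]] [327 135] [342 148]
((231.95822143554688, 299.0736999511719), (83.79866027832031, 38.93613052368164), 89.30130767822266)
[[0.54565767 0.13316366 0.11      ]
 [0.54584923 0.07631824 0.11      ]
 [0.42677098 0.07485552 0.11      ]
 [0.42674818 0.1303526  0.11      ]]
lid corners [[ 0.81166081  0.28327881  0.085     ]
 [ 0.81394756 -0.0630743   0.085     ]
 [ 0.39564575 -0.06558614  0.085     ]
 [ 0.39268469  0.27614226  0.085     ]]
seam [[ 0.60291233  0.27689059  0.085     ]
 [ 0.60654234 -0.05926114  0.085     ]]
```

View pics/c1.png

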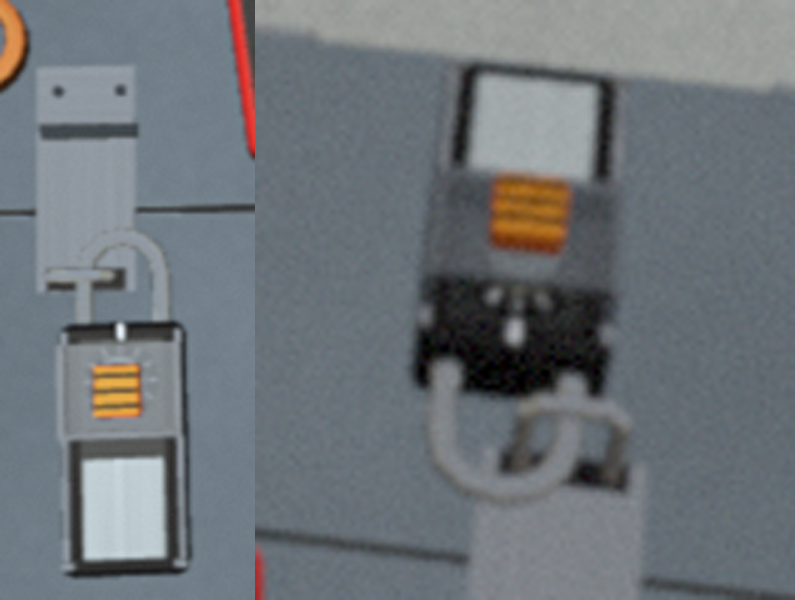

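The crop shows the toe leg between the staple's two legs and the white index at the shackle end. The grip is at about (0.515, 0.1055), safe yaw ≈ 0.018, hood about 4 mm open, and sizes agree (119 x 57 mm). I'll move above the grip.

```bash
cat >> h.py <<'E'
def go(x,y,z,yaw):
    "tool-axes deltas from the measured pose to a tool-down pose with tool x at yaw; print only"
    s=bot.state(); T=R.from_quat(s["tool_rot"]); G=R.from_euler("z",yaw)*R.from_euler("x",np.pi)
    d=np.array([x,y,z])-s["position"]
    print("rot(tool)",(T.inv()*G).as_rotvec().round(4),"delta in final axes",G.inv().apply(d).round(4),"q6",s["q"][5].round(3),"t",s["time"])
E
python3 nudge.py '[{"turn_vec":[0, 0, 0.13]}, {"turn_vec":[0, 0, 0.13]}, {"pos":[0.0245, -0.0535, 0]}, {"pos":[0.0245, -0.0535, 0]}, {"pos":[0.0245, -0.0535, 0]}, {"pos":[0.0245, -0.0535, 0]}, {"pos":[0.0245, -0.0535, 0]}, {"pos":[0.0245, -0.0535, 0]}, {"pos":[0.0245, -0.0535, 0]}, {"pos":[0.0245, -0.0535, 0]}, {"pos":[0.0245, -0.0535, 0]}, {"pos":[0.0245, -0.0535, 0]}]' 0.045
python3 -c "
from h import *
go(.515,.1055,.16,.018)"
```

```text
time: 1.7
position: [0.4209, -0.108, 0.2389]
tool_rot: [1.0, 0.009, 0.0, 0.0]
force: [0.4, -0.3, 0.6]
gripper_width: 0.0452
grasp_force: 0.0
rot(tool) [ 0.0004 -0.0009 -0.0004] delta in final axes [ 0.0979 -0.2118  0.0789] q6 1.245 t 1.7
```

```bash
python3 nudge.py '[{"pos":[0.0245, -0.053, 0.01]}, {"pos":[0.0245, -0.053, 0.01]}, {"pos":[0.0245, -0.053, 0.01]}, {"pos":[0.0245, -0.053, 0.01]}, {"pos":[0, 0, 0.0195]}, {"pos":[0, 0, 0.0195]}, {}, {}]'
python3 - <<'E'
from h import *
go(.515,.1055,.1355,.018)
d=bot.get_image("scene");cv2.imwrite("pics/s2.png",cv2.resize(d["image"][60:240,220:460,::-1],None,fx=3,fy=3))
E
```

```text
time: 2.7
position: [0.5151, 0.1038, 0.1603]
tool_rot: [1.0, 0.009, 0.0, -0.0]
force: [-0.4, -0.3, 0.0]
gripper_width: 0.045
grasp_force: 0.0
rot(tool) [-0.0001 -0.0006 -0.0005] delta in final axes [-0.     -0.0017  0.0248] q6 1.705 t 2.7
```

View pics/s2.png

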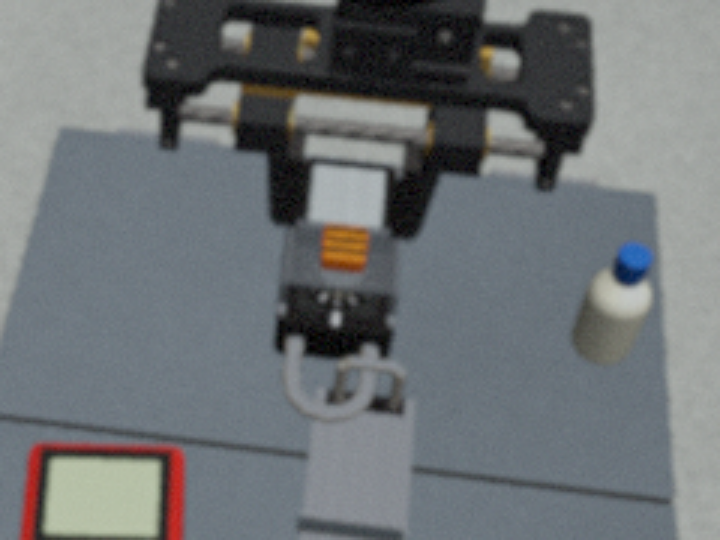

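The fingers straddle the orange block (345,248), still above it. I'll go down, grip and draw it back.

```bash
python3 nudge.py '[{"pos":[0, -0.0017, 0.012]}, {"pos":[0, 0, 0.012]}, {}]' && python3 nudge.py '[{}, {}, {}, {}]' 0.01 15 && python3 nudge.py '[{"pos":[-0.01, 0, 0]}, {"pos":[-0.01, 0, 0]}, {"pos":[-0.01, 0, 0]}, {"pos":[-0.01, 0, 0]}, {"pos":[-0.01, 0, 0]}, {}]'
```

```text
time: 3.12
position: [0.5134, 0.1053, 0.134]
tool_rot: [1.0, 0.009, -0.002, 0.0]
force: [0.1, -0.1, -0.8]
gripper_width: 0.0447
grasp_force: 0.0
time: 3.62
position: [0.5151, 0.1058, 0.1361]
tool_rot: [1.0, 0.009, 0.0, -0.0]
force: [-0.3, 0.3, 0.5]
gripper_width: 0.0222
grasp_force: 15.0
time: 4.38
position: [0.4634, 0.1045, 0.136]
tool_rot: [1.0, 0.009, -0.001, 0.0]
force: [-1.1, -0.3, 5.3]
gripper_width: 0.0218
grasp_force: 15.0
```

```bash
for i in 1; do python3 nudge.py '[{"pos":[-0.004, 0, 0]}, {"pos":[-0.004, 0, 0]}, {}, {}]';done; python3 nudge.py '[{"pos":[-0.003, 0, 0]}, {}, {}]';python3 nudge.py '[{"pos":[-0.003, 0, 0]}, {}, {}]'; python3 - <<'E'
from h import *
d=bot.get_image("scene");cv2.imwrite("pics/s3.png",cv2.resize(d["image"][90:210,280:400,::-1],None,fx=5,fy=5,interpolation=cv2.INTER_CUBIC))
E
```

```text
time: 4.88
position: [0.4571, 0.1046, 0.136]
tool_rot: [1.0, 0.009, 0.0, -0.0]
force: [3.0, 0.4, 5.7]
gripper_width: 0.0216
grasp_force: 15.0
time: 5.25
position: [0.4545, 0.1046, 0.136]
tool_rot: [1.0, 0.009, 0.001, -0.0]
force: [5.0, -0.2, 3.2]
gripper_width: 0.0221
grasp_force: 15.0
time: 5.62
position: [0.4514, 0.1046, 0.1361]
tool_rot: [1.0, 0.009, 0.001, -0.0]
force: [5.2, 0.6, 3.5]
gripper_width: 0.0219
grasp_force: 15.0
```

View pics/s3.png

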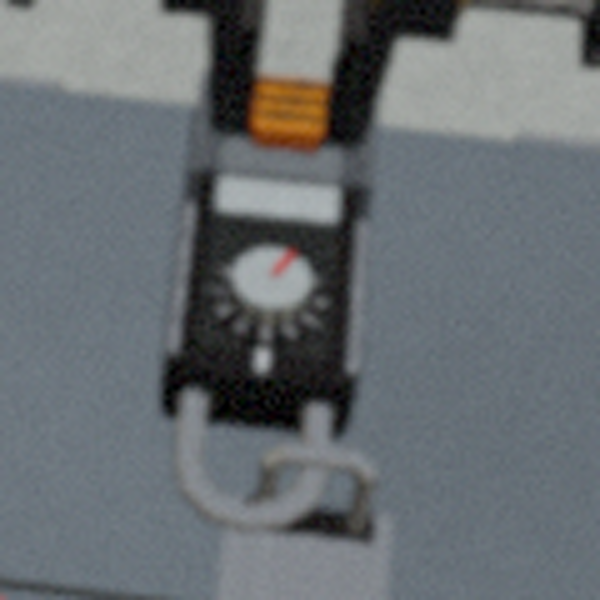

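Hood is back: dial bare, red mark from (272,275) to about (291,251), white index at (262,358). Measuring.

```bash
cat >> h.py <<'E'
def dial(d,box):
    u0,u1,v0,v1=box; hs=cv2.cvtColor(d["image"],cv2.COLOR_RGB2HSV)[v0:v1,u0:u1]
    return hs
E
python3 - <<'E'
from h import *
s=bot.get_image("scene");t=bot.get_image("top")
for n,d in(("s",s),("t",t)):
    # expected knob location
    kc=proj(d,[.516-.01,.1052,.128])[0]; u,v=kc.astype(int)
    b=(u-14,u+15,v-14,v+15)
    print(n,"exp",kc)
    m=cv2.inRange(cv2.cvtColor(d["image"],cv2.COLOR_RGB2HSV),(0,0,140),(180,60,255))
    k=np.zeros_like(m);k[v-25:v+26,u-20:u+21]=m[v-25:v+26,u-20:u+21]
    nn,_,st,ce=cv2.connectedComponentsWithStats(k)
    for i in range(1,nn):
        if st[i,4]>8: print("white",st[i],ce[i],cast(d,ce[i],.128)[0].round(4),cast(d,ce[i],.115)[0].round(4))
    im=d["image"].astype(int); red=((im[...,0]-np.maximum(im[...,1],im[...,2]))>35).astype(np.uint8)
    ys,xs=np.nonzero(red[v-12:v+13,u-12:u+13]); 
    if len(xs): 
        p=(xs.mean()+u-12,ys.mean()+v-12);print("red",len(xs),p,cast(d,p,.128)[0].round(4))
E
```

```text
s exp [333.74534975 142.88037524]
white [324 125  24   9 157] [335.22929936 129.12738854] [0.4771 0.1048 0.128 ] [0.4645 0.105  0.115 ]
white [327 140  15  11 126] [333.72222222 145.33333333] [0.511  0.1056 0.128 ] [0.4992 0.1059 0.115 ]
red 12 (np.float64(336.5833333333333), np.float64(141.58333333333334)) [0.5026 0.1092 0.128 ]
t exp [229.84511322 285.03281044]
white [210 260  10   4  25] [214.96 261.12] [0.5398 0.1266 0.128 ] [0.5401 0.1281 0.115 ]
white [222 260  24   2  42] [234.78571429 260.57142857] [0.5403 0.0984 0.128 ] [0.5406 0.0995 0.115 ]
white [229 263   3   7  18] [229.94444444 265.83333333] [0.5329 0.1052 0.128 ] [0.5331 0.1064 0.115 ]
white [209 267   3  38  82] [210.30487805 284.5       ] [0.507  0.1328 0.128 ] [0.5067 0.1345 0.115 ]
white [248 266   2  33  37] [248.89189189 280.43243243] [0.5122 0.0783 0.128 ] [0.512 0.079 0.115]
white [218 272  23  23 243] [229.06995885 282.30864198] [0.5098 0.1063 0.128 ] [0.5096 0.1075 0.115 ]
red 37 (np.float64(225.8108108108108), np.float64(289.0810810810811)) [0.5004 0.1109 0.128 ]
```

```bash
python3 nudge.py '[{"pos":[-0.002, 0, 0]}, {"pos":[-0.002, 0, 0]}, {}, {}]'; python3 nudge.py '[{"pos":[-0.002, 0, 0]}, {"pos":[-0.002, 0, 0]}, {}, {}]'
```

```text
time: 6.28
position: [0.4476, 0.1045, 0.1361]
tool_rot: [1.0, 0.009, 0.001, -0.0]
force: [5.7, 1.1, 2.3]
gripper_width: 0.0217
grasp_force: 15.0
time: 6.78
position: [0.4457, 0.1046, 0.1362]
tool_rot: [1.0, 0.009, 0.003, -0.0]
force: [12.5, 1.1, -3.1]
gripper_width: 0.0218
grasp_force: 15.0
```

Force jump to 12.5 N: hood at its stop and safe against the staple. Release, rise, and pre-turn the wrist counter-clockwise while measuring.

```bash
python3 nudge.py '[{}, {}, {"pos":[0, 0, -0.03]}, {"pos":[0, 0, -0.03]}, {"pos":[-0.02, 0.02, -0.03], "turn_vec":[0, 0, -0.18]}, {"pos":[0, 0.05, -0.02], "turn_vec":[0, 0, -0.18]}, {"pos":[0, 0.05, -0.02], "turn_vec":[0, 0, -0.18]}, {"turn_vec":[0, 0, -0.18]}, {}]' 0.045 
python3 - <<'E'
from h import *
s=bot.get_image("scene");t=bot.get_image("top")
out=[]
for n,d in(("s",s),("t",t)):
    u,v=proj(d,[.506,.1052,.128])[0].astype(int)
    im=d["image"].astype(int); sat=im[...,0]-np.maximum(im[...,1],im[...,2])
    red=(sat>35)&(im[...,1]<im[...,2]+25)
    bright=im.min(2)>125
    ys,xs=np.nonzero(red[v-8:v+9,u-8:u+9]);p=(xs.mean()+u-8,ys.mean()+v-8)
    k=((bright|red)[v-8:v+9,u-8:u+9]).astype(np.uint8);print(k)
    print(n,"red",len(xs),p,cast(d,p,.128)[0].round(4))
    c=d["image"][v-45:v+45,u-45:u+45,::-1];out.append(cv2.resize(c,(400,400),interpolation=cv2.INTER_CUBIC));print("corner",u-45,v-45)
cv2.imwrite("pics/c4.png",np.hstack(out))
E
```

```text
time: 7.9
position: [0.4487, -0.007, 0.2628]
tool_rot: [0.937, 0.35, -0.001, -0.001]
force: [-0.5, 0.1, -0.7]
gripper_width: 0.0453
grasp_force: 0.0
[[0 0 0 0 0 0 0 0 0 0 0 0 0 0 0 0 0]
 [0 0 0 0 0 0 0 0 0 0 0 0 0 0 0 0 0]
 [0 0 0 0 0 0 0 0 0 0 0 0 0 0 0 0 0]
 [0 0 0 0 0 0 0 1 1 1 1 0 0 1 1 0 0]
 [0 0 0 0 0 1 1 1 1 1 1 1 1 1 1 0 0]
 [0 0 0 1 1 1 1 1 1 1 1 1 1 1 1 0 0]
 [0 0 0 1 1 1 1 1 1 1 1 1 1 1 1 1 0]
 [0 0 1 1 1 1 1 1 1 1 1 1 1 1 1 1 1]
 [0 0 1 1 1 1 1 1 1 1 1 1 1 1 1 1 1]
 [0 0 1 1 1 1 1 1 1 1 1 1 1 1 1 1 1]
 [0 0 0 1 1 1 1 1 1 1 1 1 1 1 1 1 1]
 [0 0 0 1 1 1 1 1 1 1 1 1 1 1 1 1 1]
 [0 0 0 0 1 1 1 1 1 1 1 1 1 1 1 1 0]
 [0 0 0 0 0 1 1 1 1 1 1 1 1 1 1 0 0]
 [0 0 0 0 0 0 0 1 1 1 1 1 1 0 0 0 0]
 [0 0 0 0 0 0 0 0 0 0 0 0 0 0 0 0 0]
 [0 0 0 0 0 0 0 0 0 0 0 0 0 0 0 0 0]]
s red 13 (np.float64(337.0), np.float64(139.0)) [0.4972 0.1094 0.128 ]
corner 288 97
[[0 0 0 1 1 0 0 0 0 0 0 0 0 1 1 0 0]
 [0 0 0 0 1 0 1 1 1 1 1 0 0 0 0 0 0]
 [0 0 0 0 1 1 1 1 1 1 1 1 1 1 0 0 0]
 [0 0 0 1 1 1 1 1 1 1 1 1 1 1 1 0 0]
 [1 1 1 1 1 1 1 1 1 1 1 1 1 1 1 1 0]
 [1 1 1 1 1 1 1 1 1 1 1 1 1 1 1 1 0]
 [0 1 1 1 1 1 1 1 1 1 1 1 1 1 1 1 1]
 [0 1 1 1 1 1 1 1 1 1 1 1 1 1 1 1 1]
 [1 1 1 1 1 1 1 1 1 1 1 1 1 1 1 1 1]
 [1 1 1 1 1 1 1 1 1 1 1 1 1 1 1 1 1]
 [1 1 1 1 1 1 1 1 1 1 1 1 1 1 1 1 1]
 [1 1 1 1 1 1 1 1 1 1 1 1 1 1 1 1 1]
 [0 1 1 1 1 1 1 1 1 1 1 1 1 1 1 1 1]
 [0 1 1 1 1 1 1 1 1 1 1 1 1 1 1 1 0]
 [1 1 1 1 1 1 1 1 1 1 1 1 1 1 1 1 0]
 [1 0 0 1 1 1 1 1 1 1 1 1 1 1 1 0 0]
 [0 0 0 1 1 1 1 1 1 1 1 1 1 1 0 0 0]]
t red 18 (np.float64(226.83333333333334), np.float64(290.1666666666667)) [0.4989 0.1094 0.128 ]
corner 184 240
```

View pics/c4.png

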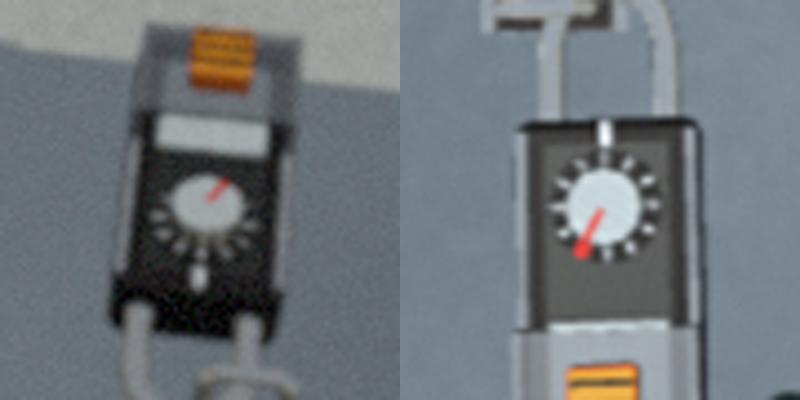

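The top crop shows the mark at about 153° counter-clockwise from the index, so −5 notches (−2.62). Knob centre is at top pixel (229.9,286.6) and scene pixel (334.8,142.9).

```bash
python3 nudge.py '[{"turn_vec":[0, 0, -0.174]}, {"turn_vec":[0, 0, -0.174]}, {"turn_vec":[0, 0, -0.174]}, {"turn_vec":[0, 0, -0.174]}, {"turn_vec":[0, 0, -0.174]}, {"turn_vec":[0, 0, -0.174]}, {"turn_vec":[0, 0, -0.174]}, {"turn_vec":[0, 0, -0.174]}, {"turn_vec":[0, 0, -0.174]}, {}]' 0.036
python3 - <<'E'
from h import *
s=bot.get_image("scene");t=bot.get_image("top")
a=cast(t,(229.9,286.6),.128)[0];b=cast(s,(334.8,142.9),.128)[0];print(a,b);c=(a+b)/2
go(c[0],c[1],.16,2.3)
E
```

```text
time: 9.25
position: [0.4491, -0.006, 0.2629]
tool_rot: [0.416, 0.909, -0.0, -0.001]
force: [0.3, 0.3, -0.0]
gripper_width: 0.0361
grasp_force: 0.0
[0.50381386 0.10510901 0.128     ] [0.5057697  0.10678984 0.128     ]
rot(tool) [-0.0006 -0.0008 -0.0181] delta in final axes [0.0467 0.1161 0.1032] q6 -0.78 t 9.35
```

```bash
python3 nudge.py '[{"pos":[0.0155, 0.039, 0], "turn_vec":[0, 0, -0.018]}, {"pos":[0.0155, 0.039, 0]}, {"pos":[0.0157, 0.0381, 0.03]}, {"pos":[0, 0, 0.035]}, {"pos":[0, 0, 0.035]}, {}, {}]'
python3 - <<'E'
from h import *
go(.505,.106,.121,2.3)
s=bot.get_image("scene");t=bot.get_image("top")
o=[]
for d in(s,t):
    u,v=proj(d,[.505,.106,.128])[0].astype(int)
    o.append(cv2.resize(d["image"][v-40:v+40,u-40:u+40,::-1],(400,400),interpolation=cv2.INTER_CUBIC))
cv2.imwrite("pics/c5.png",np.hstack(o))
E
```

```text
time: 10.22
position: [0.5062, 0.1055, 0.1648]
tool_rot: [0.408, 0.913, 0.0, 0.0]
force: [-0.2, -0.3, 0.8]
gripper_width: 0.0361
grasp_force: 0.0
rot(tool) [0.001  0.0006 0.002 ] delta in final axes [ 0.0012 -0.0005  0.0438] q6 -0.574 t 10.225
```

View pics/c5.png

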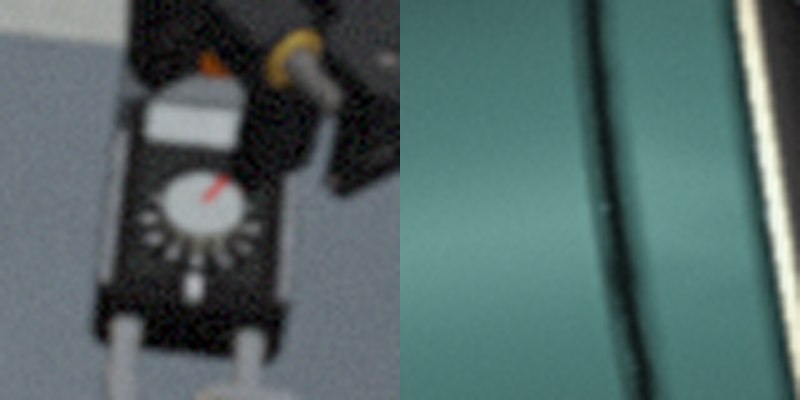

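The knob (crop 203,202) sits under the open fingers, with the left finger behind it. Descend, close and turn clockwise.

```bash
python3 nudge.py '[{"pos":[0.0012, -0.0005, 0.02]}, {"pos":[0, 0, 0.0235]}, {}, {}]' && python3 nudge.py '[{}, {}, {}, {}]' 0.01 15 && python3 nudge.py '[{"turn_vec":[0, 0, 0.15]}, {"turn_vec":[0, 0, 0.15]}, {"turn_vec":[0, 0, 0.15]}, {"turn_vec":[0, 0, 0.15]}, {"turn_vec":[0, 0, 0.15]}, {"turn_vec":[0, 0, 0.15]}, {}]'; python3 -c "
from h import *
s=bot.state();print(s['moment'],s['force'],s['q'][5])"
```

```text
time: 10.82
position: [0.5055, 0.106, 0.1218]
tool_rot: [0.407, 0.913, 0.001, 0.001]
force: [0.5, 0.0, 0.8]
gripper_width: 0.0362
grasp_force: 0.0
time: 11.32
position: [0.5051, 0.1058, 0.1214]
tool_rot: [0.407, 0.913, 0.0, 0.001]
force: [-1.4, -1.8, 6.1]
gripper_width: 0.023
grasp_force: 15.0
time: 12.2
position: [0.5046, 0.1056, 0.1214]
tool_rot: [0.764, 0.645, 0.0, 0.0]
force: [-3.9, -1.7, 8.1]
gripper_width: 0.0228
grasp_force: 15.0
[-0.39111106  0.47101366 -0.02344925] [-3.9144488  -1.66518981  8.07070347] 0.32746561746712416
```

```bash
python3 nudge.py '[{"turn_vec":[0, 0, 0.165]}, {"turn_vec":[0, 0, 0.165]}, {"turn_vec":[0, 0, 0.165]}, {"turn_vec":[0, 0, 0.165]}, {"turn_vec":[0, 0, 0.165]}, {"turn_vec":[0, 0, 0.165]}, {"turn_vec":[0, 0, 0.165]}, {"turn_vec":[0, 0, 0.165]}, {"turn_vec":[0, 0, 0.165]}, {"turn_vec":[0, 0, 0.165]}, {"turn_vec":[0, 0, 0.165]}, {}]'; python3 - <<'E'
from h import *
s=bot.state();print(s['moment'],s['force'],s['q'][5])
d=bot.get_image("scene");u,v=proj(d,[.505,.106,.128])[0].astype(int)
cv2.imwrite("pics/c6.png",cv2.resize(d["image"][v-40:v+40,u-40:u+40,::-1],(500,500),interpolation=cv2.INTER_CUBIC))
E
```

```text
time: 13.7
position: [0.5042, 0.1064, 0.1214]
tool_rot: [0.979, -0.205, -0.0, -0.0]
force: [-4.4, -0.1, 8.3]
gripper_width: 0.0231
grasp_force: 15.0
[ 0.19635959  0.71560902 -0.00954045] [-4.42372121 -0.06066986  8.34611261] 2.14245843273827
```

View pics/c6.png

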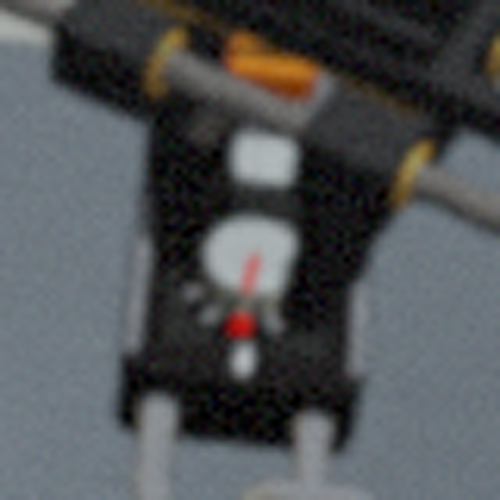

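The red mark (240,325) is at the white index (243,358). Release, rise, step aside and measure the safe.

```bash
python3 nudge.py '[{}, {}, {}, {"pos":[0, 0, -0.04], "turn_vec":[0, 0, -0.1]}, {"pos":[0, 0, -0.05], "turn_vec":[0, 0, -0.11]}, {"pos":[0, 0.05, -0.04], "turn_vec":[0, 0, -0.11]}, {"pos":[0, 0.06, 0], "turn_vec":[0, 0, -0.11]}, {"pos":[0, 0.06, 0]}, {}]' 0.034
python3 - <<'E'
from h import *
s=bot.get_image("scene");t=bot.get_image("top");o=[]
for d in(s,t):
    u,v=proj(d,[.505,.106,.128])[0].astype(int)
    o.append(cv2.resize(d["image"][v-50:v+50,u-50:u+50,::-1],(400,400),interpolation=cv2.INTER_CUBIC));print(u-50,v-50)
cv2.imwrite("pics/c7.png",np.hstack(o))
print(bot.state()["position"],bot.state()["q"][5])
E
```

```text
time: 14.88
position: [0.49, -0.0653, 0.2493]
tool_rot: [1.0, 0.006, 0.0, 0.001]
force: [0.4, -0.1, 0.5]
gripper_width: 0.0337
grasp_force: 0.0
284 92
179 235
[ 0.49000243 -0.06211798  0.24891208] 1.3777775894450461
```

View pics/c7.png

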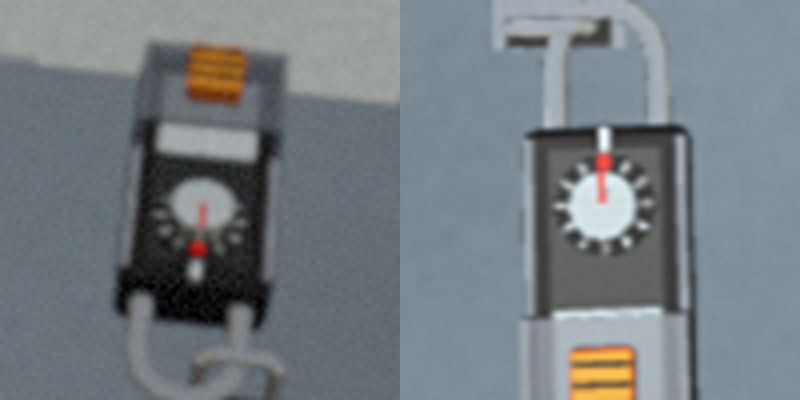

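Dial is home: red dot at the index in both views (crops (197,248) and (604,160)). The safe lies straight. Compute the grip pose.

```bash
python3 - <<'E'
from h import *
s=bot.get_image("scene");t=bot.get_image("top")
k=(cast(t,(229.75,285.75),.128)[0]+cast(s,(334.7,143.0),.128)[0])/2
print("knob",k, cast(t,(229.75,285.75),.128)[0])
c,n,h=blob(t,(8,120,120),(28,255,255),(205,260,300,365));print("block",cast(t,c,.143),n)
# side edges of dark body, top view
for v in(272,276,300,306):
    print(v,(t["image"][v,205:258].astype(int).sum(1)//3).tolist())
yaw=.015
go(k[0]-.024,k[1],.16,yaw)
# staple crossbar/legs and seam
print("crossbar ends",cast(t,[(179+107/4,235+22/4),(179+199/4,235+25/4)],.118))
E
```

```text
knob [0.50549952 0.10599316 0.128     ] [0.50500096 0.10532806 0.128     ]
block [[0.44508466 0.10427576 0.143     ]] 272
272 [137, 136, 137, 133, 131, 154, 150, 108, 74, 69, 72, 82, 87, 87, 86, 88, 87, 87, 89, 91, 93, 92, 89, 123, 198, 201, 143, 101, 96, 100, 98, 97, 97, 97, 99, 99, 99, 100, 91, 75, 68, 59, 87, 148, 166, 110, 80, 124, 143, 144, 143, 143, 143]
276 [137, 138, 140, 135, 131, 153, 150, 108, 73, 65, 74, 94, 103, 104, 102, 103, 95, 96, 136, 160, 124, 77, 74, 105, 125, 127, 106, 72, 79, 138, 176, 138, 83, 75, 91, 98, 103, 100, 89, 75, 64, 61, 89, 149, 167, 110, 71, 120, 145, 144, 144, 143, 144]
300 [138, 138, 136, 136, 141, 163, 167, 127, 80, 64, 66, 79, 95, 100, 99, 98, 100, 100, 100, 101, 100, 101, 100, 99, 99, 97, 101, 98, 101, 98, 98, 97, 99, 99, 99, 98, 97, 99, 98, 89, 67, 58, 68, 109, 153, 144, 93, 95, 129, 141, 141, 142, 140]
306 [140, 141, 141, 141, 139, 142, 155, 124, 80, 63, 65, 79, 94, 98, 100, 98, 100, 99, 98, 99, 99, 98, 99, 99, 98, 100, 99, 98, 98, 99, 99, 98, 99, 98, 98, 98, 98, 98, 95, 85, 69, 60, 60, 97, 149, 151, 96, 77, 121, 141, 144, 142, 144]
rot(tool) [-0.0006  0.0005  0.0039] delta in final axes [-0.0061 -0.1669  0.0889] q6 1.378 t 15.075
crossbar ends [[0.5698975  0.14144006 0.118     ]
 [0.56853418 0.10809442 0.118     ]]
```

```bash
python3 nudge.py '[{"pos":[-0.002, -0.056, 0], "turn_vec":[0, 0, 0.004]}, {"pos":[-0.002, -0.056, 0]}, {"pos":[-0.002, -0.055, 0.02]}, {"pos":[0, 0, 0.034]}, {"pos":[0, 0, 0.034]}, {}, {}]' .084
python3 - <<'E'
from h import *
go(.4815,.1055,.0905,.015)
E
```

```text
time: 15.95
position: [0.4821, 0.1061, 0.1622]
tool_rot: [1.0, 0.008, 0.001, -0.0]
force: [-0.1, 1.1, 0.8]
gripper_width: 0.0842
grasp_force: 0.0
rot(tool) [-0.0003 -0.0011  0.0006] delta in final axes [-0.0006  0.0006  0.0717] q6 1.721 t 15.95
```

```bash
python3 nudge.py '[{"pos":[0, 0, 0.03]}, {"pos":[0, 0, 0.026]}, {"pos":[0, 0, 0.01]}, {"pos":[0, 0, 0.005]}, {}, {}]' && python3 nudge.py '[{}, {}, {}, {}, {}, {}]' .05 40
```

```text
time: 16.7
position: [0.4825, 0.1053, 0.0913]
tool_rot: [1.0, 0.007, 0.001, -0.0]
force: [-0.5, 1.3, 0.6]
gripper_width: 0.084
grasp_force: 0.0
time: 17.45
position: [0.4818, 0.1054, 0.0904]
tool_rot: [1.0, 0.007, 0.0, -0.0]
force: [-0.7, 0.7, 2.2]
gripper_width: 0.0598
grasp_force: 39.9
```

Gripped at 59.8 mm as expected. Now draw back in steps.

```bash
python3 nudge.py '[{"pos":[-0.004, 0, 0]}, {"pos":[-0.004, 0, 0]}, {"pos":[-0.004, 0, 0]}, {}, {}]' && python3 nudge.py '[{"pos":[-0.003, 0, 0]}, {"pos":[-0.003, 0, 0]}, {}, {}]' && python3 nudge.py '[{"pos":[-0.002, 0, 0]}, {}, {}]'
```

```text
time: 18.08
position: [0.4711, 0.105, 0.0904]
tool_rot: [1.0, 0.007, 0.002, -0.0]
force: [4.9, 0.2, -2.4]
gripper_width: 0.06
grasp_force: 39.9
time: 18.58
position: [0.4652, 0.1049, 0.0904]
tool_rot: [1.0, 0.007, 0.002, -0.0]
force: [5.4, 0.1, -3.4]
gripper_width: 0.0599
grasp_force: 39.9
time: 18.95
position: [0.4646, 0.1049, 0.0904]
tool_rot: [1.0, 0.007, 0.003, -0.0]
force: [9.6, 0.1, -7.2]
gripper_width: 0.0595
grasp_force: 39.9
```

```bash
python3 nudge.py '[{"pos":[-0.002, 0, 0]}, {}, {}]'; python3 - <<'E'
from h import *
d=bot.get_image("scene");u,v=proj(d,[.53,.106,.115])[0].astype(int);print(u-40,v-40)
cv2.imwrite("pics/c8.png",cv2.resize(d["image"][v-40:v+40,u-40:u+40,::-1],(560,560),interpolation=cv2.INTER_CUBIC))
E
```

```text
time: 19.32
position: [0.4644, 0.105, 0.091]
tool_rot: [1.0, 0.007, 0.005, -0.0]
force: [14.8, 0.6, -10.7]
gripper_width: 0.0595
grasp_force: 39.9
291 120
```

View pics/c8.png

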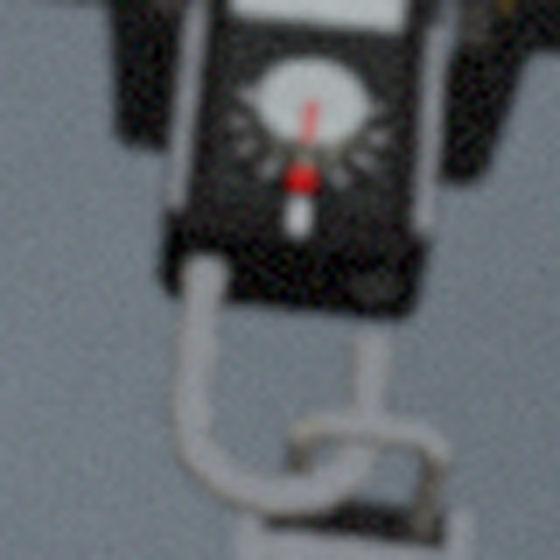

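The shackle is fully drawn: toe end clear of the box by a gap, force rising against a hard stop at 17.4 mm of travel. Check the meter's clearance, then push forward about 46 mm.

```bash
cat >> h.py <<'E'
def reddot(d,box):
    im=d["image"].astype(int);u0,u1,v0,v1=box
    m=((im[...,0]-np.maximum(im[...,1],im[...,2]))>60)[v0:v1,u0:u1]
    ys,xs=np.nonzero(m);p=(xs.mean()+u0,ys.mean()+v0);return len(xs),p,cast(d,p,.122)[0].round(4)
E
python3 - <<'E'
from h import *
d=bot.get_image("scene");print(reddot(d,(315,355,125,175)))
t=bot.get_image("top")
m=cv2.inRange(cv2.cvtColor(t["image"],cv2.COLOR_RGB2HSV),(0,150,80),(7,255,255))|cv2.inRange(cv2.cvtColor(t["image"],cv2.COLOR_RGB2HSV),(172,150,80),(180,255,255))
m[:,:250]=0;m[:,340:]=0;m[220:]=0
p=cv2.boxPoints(cv2.minAreaRect(cv2.findNonZero(m)));print(cast(t,p,.12).round(3))
E
python3 nudge.py '[{"pos":[0.005, 0, 0]}, {"pos":[0.01, 0, 0]}, {"pos":[0.012, 0, 0]}, {"pos":[0.012, 0, 0]}, {"pos":[0.0085, 0, 0]}, {}, {}]'
python3 - <<'E'
from h import *
d=bot.get_image("scene");print(reddot(d,(310,360,130,190)))
E
```

```text
(15, (np.float64(333.73333333333335), np.float64(144.0)), array([0.5028, 0.1055, 0.122 ]))
[[ 0.771  0.062  0.12 ]
 [ 0.781 -0.01   0.12 ]
 [ 0.633 -0.027  0.12 ]
 [ 0.624  0.043  0.12 ]]
time: 20.35
position: [0.5057, 0.1054, 0.0904]
tool_rot: [1.0, 0.007, -0.002, 0.0]
force: [-4.4, -0.6, 5.9]
gripper_width: 0.0594
grasp_force: 40.0
(19, (np.float64(331.36842105263156), np.float64(164.42105263157896)), array([0.5438, 0.1058, 0.122 ]))
```

```bash
python3 nudge.py '[{"pos":[0.0045, 0, 0]}, {}, {}]'; python3 nudge.py '[{"pos":[0.0015, 0, 0]}, {}, {}]';python3 nudge.py '[{"pos":[0.0015, 0, 0]}, {}, {}]'
```

```text
time: 20.78
position: [0.509, 0.1054, 0.0904]
tool_rot: [1.0, 0.007, -0.003, 0.0]
force: [-8.5, -1.3, 10.2]
gripper_width: 0.0597
grasp_force: 40.0
time: 21.15
position: [0.5096, 0.1054, 0.0903]
tool_rot: [1.0, 0.007, -0.004, 0.0]
force: [-10.7, -1.1, 13.3]
gripper_width: 0.0599
grasp_force: 40.0
time: 21.52
position: [0.5113, 0.1055, 0.0904]
tool_rot: [1.0, 0.007, -0.004, 0.0]
force: [-10.1, 0.1, 10.4]
gripper_width: 0.0596
grasp_force: 40.0
```

```bash
python3 nudge.py '[{"pos":[0, 0, -0.003]}, {}, {}]'; python3 - <<'E'
from h import *
d=bot.get_image("scene");print(reddot(d,(310,360,130,190)))
# leg / crossbar: expected pixels for gap geometry
for n,p in dict(leg1=[.569,.111,.118],leg2=[.569,.1385,.118],foot1=[.569,.111,.085],boxend=[.563,.106,.115]).items(): print(n,proj(d,p)[0].round(1))
c,n,h=blob(d,(8,120,120),(28,255,255),(310,360,100,170));print(c)
E
```

```text
time: 21.9
position: [0.5136, 0.1054, 0.092]
tool_rot: [1.0, 0.007, -0.001, 0.0]
force: [0.6, 0.4, -6.8]
gripper_width: 0.0599
grasp_force: 40.0
(22, (np.float64(331.1363636363636), np.float64(167.5)), array([0.5497, 0.1061, 0.122 ]))
leg1 [333.  179.8]
leg2 [351.7 182.3]
foot1 [330.7 193. ]
boxend [329.8 177.4]
None
```

```bash
python3 nudge.py '[{"pos":[0.001, 0, 0]}, {}, {}]'; python3 nudge.py '[{"pos":[0.001, 0, 0]}, {}, {}]';python3 nudge.py '[{"pos":[0.001, 0, 0]}, {}, {}]'; python3 - <<'E'
from h import *
d=bot.get_image("scene");print(reddot(d,(310,360,130,190)))
E
```

```text
time: 22.32
position: [0.5147, 0.1055, 0.0926]
tool_rot: [1.0, 0.007, -0.001, 0.0]
force: [-2.4, -0.9, -6.4]
gripper_width: 0.0595
grasp_force: 40.0
time: 22.7
position: [0.5148, 0.1055, 0.0925]
tool_rot: [1.0, 0.007, -0.002, 0.0]
force: [-5.8, -0.6, -6.3]
gripper_width: 0.0599
grasp_force: 40.0
time: 23.08
position: [0.5149, 0.1055, 0.0924]
tool_rot: [1.0, 0.007, -0.003, 0.0]
force: [-8.8, -0.5, -3.0]
gripper_width: 0.0597
grasp_force: 40.0
(23, (np.float64(331.2173913043478), np.float64(168.34782608695653)), array([0.5513, 0.1063, 0.122 ]))
```

Hard contact of box with leg at 0.5147 (leg 3 mm from the end), as predicted. Back off 4 mm, then shift to −y in stages.

```bash
python3 nudge.py '[{"pos":[-0.0065, 0, 0]}, {}, {}]'; python3 nudge.py '[{"pos":[0, 0.005, 0]}, {"pos":[0, 0.005, 0]}, {"pos":[0, 0.002, 0]}, {}, {}]'
```

```text
time: 23.5
position: [0.5121, 0.1057, 0.0938]
tool_rot: [1.0, 0.007, 0.001, -0.0]
force: [-0.3, 0.1, -6.2]
gripper_width: 0.0596
grasp_force: 40.0
time: 24.12
position: [0.5113, 0.0936, 0.0932]
tool_rot: [1.0, 0.007, 0.0, -0.0]
force: [0.2, 0.2, -6.8]
gripper_width: 0.0597
grasp_force: 40.0
```

Free of y force: the leg is passing the gap. Continue.

```bash
python3 nudge.py '[{"pos":[0, 0.005, 0]}, {"pos":[0, 0.005, 0]}, {"pos":[0, 0.005, 0]}, {}]' && python3 nudge.py '[{"pos":[0, 0.005, 0]}, {"pos":[0, 0.005, 0]}, {"pos":[0, 0.003, 0]}, {}, {}]'
```

```text
time: 24.62
position: [0.5115, 0.0781, 0.0932]
tool_rot: [1.0, 0.007, -0.0, 0.0]
force: [-0.6, 1.2, -7.0]
gripper_width: 0.0595
grasp_force: 40.0
time: 25.25
position: [0.5117, 0.0656, 0.0932]
tool_rot: [1.0, 0.007, -0.0, -0.0]
force: [-1.2, 0.7, -6.7]
gripper_width: 0.0594
grasp_force: 40.0
```

```bash
python3 nudge.py '[{"pos":[0, 0, -0.005]}, {"pos":[0, 0, -0.01]}, {"pos":[0, 0, -0.01]}, {}, {}]' && python3 nudge.py '[{"pos":[0, 0, -0.015]}, {"pos":[0, 0, -0.02]}, {"pos":[0, 0, -0.02]}, {"pos":[0, 0, -0.02]}, {"pos":[0, 0, -0.02]}, {"pos":[0, 0, -0.02]}, {"pos":[0, 0, -0.015]}, {}, {}, {}, {}]'
python3 - <<'E'
from h import *
s=bot.state();print(s["position"],s["force"],s["tool_rot"],abs(s["dq"]).max())
d=bot.get_image("scene");t=bot.get_image("top")
# roll / bottle / meter unchanged? ; expected block & red dot positions for a safe rigid in the grip
dz=s["position"][2]-.0904
im=d["image"].astype(int);p=proj(d,[.55,.066,.122+dz])[0].astype(int);print("exp",p)
m=((im[...,0]-np.maximum(im[...,1],im[...,2]))>60)[p[1]-15:p[1]+15,p[0]-15:p[0]+15];ys,xs=np.nonzero(m);q=(xs.mean()+p[0]-15,ys.mean()+p[1]-15);print(len(xs),q,cast(d,q,.122+dz))
E
```

```text
time: 25.88
position: [0.5117, 0.0657, 0.1184]
tool_rot: [1.0, 0.007, 0.0, -0.0]
force: [-0.6, -0.4, -6.9]
gripper_width: 0.0597
grasp_force: 40.0
time: 27.25
position: [0.5112, 0.0656, 0.2472]
tool_rot: [1.0, 0.007, -0.001, 0.0]
force: [1.0, 0.3, -6.5]
gripper_width: 0.0593
grasp_force: 40.0
[0.51118874 0.06556885 0.24724385] [ 0.99774505  0.25190787 -6.4653704 ] [ 9.99974548e-01  7.08538542e-03 -8.35074685e-04  6.22929226e-05] 0.005645893639315265
exp [311  81]
27 (np.float64(311.48148148148147), np.float64(80.33333333333333)) [[0.54738506 0.06617969 0.27884385]]
```

```bash
python3 -c "
from bench import bot
print(bot.close_job())"
```

```text
the job is handed in; nothing more can be done
None
```

I handed the job in at 27 s: hood at its end stop, dial home, shackle drawn, and the safe unhooked and held still, dial up, about 15 cm above the lid. I had used all 10 views by then, so the last steps were judged by force readings and numeric image measurements. I did not re-measure the meter, bottle or roll, and no verdict came back.

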